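# Build the upper deck in the kiln

### The job

Build the second deck in the little kiln: stand the three tall round props upright, one in the middle of each dark foot disc on the kiln floor, then lay the slotted kiln shelf on top so that it sits level on all three, centred over them with its long side along the kiln's long side. Leave the two short square props where they stand and do not shift the glass tile that is already on the kiln floor.

Things in the scene. Friction and masses are not known exactly. Their poses are not given: they have to be found in the camera images.
- prop_a: tall kiln prop: loose cream round ceramic tube standing on end, 32 mm outside diameter, 14 mm bore, 60 mm tall, about 90 g. One of three alike. Origin: centre of its lower end, z along the tube (up)
- prop_b: tall kiln prop: loose cream round ceramic tube standing on end, 32 mm outside diameter, 14 mm bore, 60 mm tall, about 90 g. One of three alike. Origin: centre of its lower end, z along the tube (up)
- prop_c: tall kiln prop: loose cream round ceramic tube standing on end, 32 mm outside diameter, 14 mm bore, 60 mm tall, about 90 g. One of three alike. Origin: centre of its lower end, z along the tube (up)
- short_prop_a: short kiln prop, not wanted: loose cream square ceramic block 30 x 30 mm with a 12 mm bore, 40 mm tall. Origin: centre of its underside, z up
- short_prop_b: short kiln prop, not wanted: loose cream square ceramic block 30 x 30 mm with a 12 mm bore, 40 mm tall. Origin: centre of its underside, z up
- batt: kiln shelf: loose flat buff ceramic plate, 150 mm (its x) by 180 mm (its y), 12 mm thick, 0.3 to 0.5 kg, flat on the bench. Two lifting slots, each 52 (x) by 36 mm (y), go right through it either side of a solid web 28 mm wide (y) at its centre: lift it by this web, a finger in each slot. Centred when its middle is halfway between front pair and back prop. Origin: centre of underside, z up
- foot_a: dark grey round foot disc, 46 mm across and 4 mm thick, cemented to the pale brick floor of the small kiln base (fixed; kiln base 240 x 210 mm, brick floor 40 mm above the bench; the disc's top 44 mm above the bench). One of three alike: a pair about 136 mm apart near the front of the kiln floor, the third about 104 mm behind them, roughly midway. Origin: centre of the disc's underside, z up; its x axis points to the back of the kiln, y along the kiln's long side
- foot_b: dark grey round foot disc, 46 mm across and 4 mm thick, cemented to the pale brick floor of the small kiln base (fixed; kiln base 240 x 210 mm, brick floor 40 mm above the bench; the disc's top 44 mm above the bench). One of three alike: a pair about 136 mm apart near the front of the kiln floor, the third about 104 mm behind them, roughly midway. Origin: centre of the disc's underside, z up; its x axis points to the back of the kiln, y along the kiln's long side
- foot_c: dark grey round foot disc, 46 mm across and 4 mm thick, cemented to the pale brick floor of the small kiln base (fixed; kiln base 240 x 210 mm, brick floor 40 mm above the bench; the disc's top 44 mm above the bench). One of three alike: a pair about 136 mm apart near the front of the kiln floor, the third about 104 mm behind them, roughly midway. Origin: centre of the disc's underside, z up; its x axis points to the back of the kiln, y along the kiln's long side
- glass_tile: loose flat glass tile with blue, amber and green stripes, 44 x 56 mm, 8 mm high, lying on the kiln floor between the front pair of foot discs, to be fired where it is. Origin: centre of the underside, z up
Things that resemble listed ones, but are neither listed nor needed, are in the scene too. Leave any brown or yellow look-alike of the prop_c alone.

How it is judged (in metres and radians):
On the way:
1. the three tall round props stand upright and still, one on each foot disc (((horizontal distance between prop_a and foot_a below 0.012 m and z of prop_a in the frame of foot_a between 0 and 0.01 m) or (horizontal distance between prop_b and foot_a below 0.012 m and z of prop_b in the frame of foot_a between 0 and 0.01 m) or (horizontal distance between prop_c and foot_a below 0.012 m and z of prop_c in the frame of foot_a between 0 and 0.01 m)) and ((horizontal distance between prop_a and foot_b below 0.012 m and z of prop_a in the frame of foot_b between 0 and 0.01 m) or (horizontal distance between prop_b and foot_b below 0.012 m and z of prop_b in the frame of foot_b between 0 and 0.01 m) or (horizontal distance between prop_c and foot_b below 0.012 m and z of prop_c in the frame of foot_b between 0 and 0.01 m)) and ((horizontal distance between prop_a and foot_c below 0.012 m and z of prop_a in the frame of foot_c between 0 and 0.01 m) or (horizontal distance between prop_b and foot_c below 0.012 m and z of prop_b in the frame of foot_c between 0 and 0.01 m) or (horizontal distance between prop_c and foot_c below 0.012 m and z of prop_c in the frame of foot_c between 0 and 0.01 m)) and angle between each of prop_a, prop_b, prop_c's own z axis and vertical below 0.06 rad and linear speed of each of prop_a, prop_b, prop_c below 0.01 m/s), for 0.2 s.
At the end, for the whole second after the job is handed in: A tall prop upright (0.06 rad) within 12 mm of each disc's centre; the shelf rests on all three, level within 0.035 rad, its long side within 0.25 rad of the kiln's; all at rest; short props within 30 mm and glass tile within 12 mm of where they were (all of step 1 and contact force between batt and prop_a above 0.15 N and contact force between batt and prop_b above 0.15 N and contact force between batt and prop_c above 0.15 N and angle between batt's own z axis and vertical below 0.035 rad and z of batt in the frame of foot_a between 0.06 and 0.068 m and angle between the x axis of batt and the x axis of foot_a, either way round below 0.25 rad and linear speed of batt below 0.01 m/s and distance of each of short_prop_a, short_prop_b from where it was at the start of the episode below 0.03 m and distance of glass_tile from where it was at the start of the episode below 0.012 m); the robot touches nothing.
It fails at once if the glass tile on the kiln floor is shifted by more than 12 mm (distance of glass_tile from where it was at the start of the episode above 0.012 m).
It fails at once if a short square prop is moved by more than 30 mm (distance of any of short_prop_a, short_prop_b from where it was at the start of the episode above 0.03 m).
It also fails if it takes over 96 s, if anything falls off the work surface, if the arm or the gripper's body presses on something with over 40 N, if the wrist force passes 120 N, or if a joint passes its speed limit or range.

### The arm

A 6-joint arm with a two-finger parallel gripper is mounted at the origin on a cart in front of the work surface, level with it; the furniture and walls round the work are solid. World frame = base frame: x ahead of the robot, y to its left, z up, the work surface at z = 0. Lengths are in m, angles in degrees, forces in N, time in s.
With the tool pointing down it reaches from about 0.4 to 0.825 m from the base axis. Payload 7 kg.
Tool frame: the origin (TCP) lies at the very end of the fingers, on their centre line; the grasp point (between the pads) lies behind it (r.grasp_offset is the z of the grasp point in the tool frame, in m); z points along the fingers, y is the direction in which the jaws open and shut (so a half turn about z gives the same grasp; the last joint's range is limited). The gripper opens to 88 mm and grips with 3 to 60 N. Pads are 19 mm wide; open, the fingers measure 130 mm over their backs; the gripper's body (78 mm by 193 mm) begins 47 mm behind the grasp point.
Start: joints at [-60.499, 20.546, 0.682, 0, -70.136, -16.507], TCP at [0.152, -0.658, 0.227] pointing down, gripper open.
Joint ranges: [-176.03, 176.03], [-82.01, 121.73], [-58.28, 71.71], [-173.87, 95.51], [-174.79, -0.11], [-173.66, 173.66]. Speed limits (degrees/s): [136.94, 136.94, 172.46, 180, 180, 180].

### API

Orientations are given as [roll, pitch, yaw] about the fixed x, y, z axes, in that order (R = Rz(yaw) Ry(pitch) Rx(roll)).
In Python, from plant import r gives the robot as it stands. The module is installed in compiled form; this text tells all that it offers.
- The arm moves only by the tool servo_tool, never from a script. Its argument "targets" is a list of rows, each an object of numbers: "dx", "dy", "dz": the shift along the world's x, y, z in cm; "spin": the turn about the world's z in rad; "grip": the opening in per cent of the stroke, from 0 (shut) to 100 (fully open). A call has exactly 10 rows; each row is the pose to reach, as a shift and turn from the pose commanded when the call began; what a row does not reach only later rows make up. A row lasts 1/12 s, in which the tool goes at most 41.7 mm and 7.16 degrees, less where a joint would pass 70% of its speed; a pose out of reach is approached as far as the arm can. A call with a gripper value outside its range is refused whole. The fingers move at their own pace and stop on an object; "squeeze" is the grip in N (left out, the last holds). Time passes only in rows, so rows that repeat a pose let the fingers close, or fill a call up. It gives the time, the measured TCP pose, the force and the opening at its end, in the units of the state.
- r.get_state(): the state, without advancing time (a new reading comes with each control period).
- r.capture(name): name is "scene" or "top" or "wrist"; returns the picture (400x640x3 uint8, blue, green, red); there is no depth.
- r.get_calibration(name): a dict with "K" (3x3 intrinsics, pixels), "extrinsics" (4x4, takes a point from camera to world coordinates). Camera axes: x right, y down, z forward; pixel columns grow to the right and rows downward; lengths in m; the calibration is good to about 2 mm. The wrist camera is an equidistant fisheye: a pixel r from the principal point sees the ray r / f radians off the axis. A picture is of the moment at which its call begins: read the wrist's pose just before it. get_calibration takes no time and is no camera call; for the wrist camera it gives the pose at the moment of the call.
- r.close_job(): hands the job in, once; it reports no verdict.
Trained networks look in the newest picture that a camera, given by its name, has taken for a name from the list of things; names that differ only in an ending like _2 or _b are one class to them, and where a whole thing is asked for, a point or a joint stands for the part that bears it (a point fixed in the world has none). Each returns a list of dicts, best first, with "p" (0 to 1); they miss things now and then, are a little off and sometimes report something else, mostly with a low value. They report only what shows in the picture. A call takes as long as a camera call. They do not tell look-alikes from the thing itself.
- r.cut_out(name, camera): "mask" (400x640 bool, what is visible of it) and "extent" ([left, top, right, bottom] in pixels, round what is visible of it).
The state is a dict: "time_s": time; "joints": joint angles; "qd": joint speeds; "joint_torque": joint torques, N m; "tcp_pos": TCP position; "eef_rot": TCP orientation; "contact_force": force on the tool from outside, world axes, zero at the start; "moment": the same for the moment, N m; "gripper_width": finger opening in m.
Only numpy, scipy, OpenCV 4.12 (cv2) and the standard library are available. Lean on these libraries where they do the work, as an engineer would, in place of code of your own. Each camera call takes 0.05 s, during which the arm holds its last target. There are 200 camera calls.

## Working session

There is one attempt and no reset: what is moved stays moved. The work goes in short steps, Python scripts to look and compute and a tool call to move; the robot and the scene stay as the last step left them, time stands still between calls to the robot, and variables do not carry over. Pictures are saved under pics/ and viewed, about 12 in all and at most 16, crops included, and the job is handed in when it is done.

Besides the shell and the picture viewer there is one more tool, called as a command line: name --argument value ..., lists and objects as JSON in quotes. servo_tool: Moves the arm, as the interface text tells. Its arguments: {"type":"object","properties":{"targets":{"type":"array"},"squeeze":{"type":"number"}},"required":["targets"]}

```bash
mkdir -p pics; python3 - <<'E'
from plant import r
import cv2, numpy as np
s=r.get_state(); print({k:np.round(s[k],3).tolist() for k in s}, r.grasp_offset)
for n in ("scene","top"):
    cv2.imwrite(f"pics/{n}0.png",r.capture(n))
    c=r.get_calibration(n);print(n,np.round(c["K"],1).tolist(),np.round(c["extrinsics"],3).tolist())
    for k in("prop_a","short_prop_a","batt","foot_a","glass_tile"):
        print(k,[(round(d["p"],2),d["extent"]) for d in r.cut_out(k,n)])
E
```

```text
{'time_s': 0.0, 'joints': [-60.498, 20.593, 0.634, -0.021, -70.135, -16.509], 'qd': [-0.032, 0.122, -0.027, 0.046, 0.071, -0.09], 'joint_torque': [-0.0, -58.271, 29.306, 6.997, 0.007, -0.0], 'tcp_pos': [0.152, -0.657, 0.226], 'eef_rot': [179.905, -0.008, -167.013], 'contact_force': [-0.334, 1.131, 0.072], 'moment': [-0.035, -0.041, 0.002], 'gripper_width': 0.087} -0.0188
scene [[460.2, 0.0, 322.1], [0.0, 460.2, 193.4], [0.0, 0.0, 1.0]] [[-0.731, -0.353, 0.585, -0.154], [-0.683, 0.4, -0.612, 0.738], [-0.018, -0.846, -0.533, 0.71], [0.0, 0.0, 0.0, 1.0]]
prop_a [(0.82, [339.9, 195.9, 353.7, 213.0]), (0.78, [346.6, 172.5, 358.8, 193.5]), (0.7, [326.2, 162.2, 332.7, 181.6]), (0.67, [304.8, 185.6, 316.0, 211.2]), (0.5, [409.7, 167.4, 420.4, 190.7])]
short_prop_a [(0.65, [374.7, 187.9, 386.5, 210.4]), (0.6, [316.5, 180.3, 330.5, 202.5])]
batt [(0.73, [352.4, 151.6, 422.5, 183.4]), (0.73, [343.8, 170.6, 356.5, 194.1])]
foot_a [(0.68, [238.4, 223.2, 255.7, 234.8]), (0.55, [252.6, 247.8, 274.1, 266.7]), (0.43, [295.7, 220.5, 317.3, 232.4])]
glass_tile [(0.6, [264.7, 229.9, 298.4, 253.5])]
top [[445.1, 0.0, 316.7], [0.0, 445.1, 204.4], [0.0, 0.0, 1.0]] [[0.016, -0.994, 0.108, 0.439], [-0.999, -0.021, -0.038, -0.012], [0.04, -0.107, -0.993, 1.014], [0.0, 0.0, 0.0, 1.0]]
prop_a [(0.67, [409.4, 246.3, 428.4, 260.5]), (0.65, [343.9, 149.5, 361.5, 168.4]), (0.6, [311.0, 212.2, 325.3, 228.4]), (0.57, [352.9, 184.8, 369.4, 205.4]), (0.5, [286.7, 169.4, 305.0, 191.3])]
short_prop_a [(0.52, [316.5, 165.9, 333.0, 182.7]), (0.51, [238.3, 207.9, 256.6, 231.3]), (0.47, [352.4, 231.7, 371.1, 249.7])]
batt [(0.58, [397.3, 161.6, 480.1, 232.5])]
foot_a [(0.92, [236.9, 207.9, 254.9, 230.7]), (0.79, [164.5, 210.7, 186.6, 230.7]), (0.64, [191.2, 160.9, 213.8, 184.8])]
glass_tile [(0.84, [195.7, 213.1, 225.9, 228.3])]
```

```bash
python3 - <<'E'
import cv2
a=cv2.imread("pics/top0.png");cv2.imwrite("pics/top0c.png",cv2.resize(a[120:300,130:530],(800,360),interpolation=cv2.INTER_CUBIC))
a=cv2.imread("pics/scene0.png");cv2.imwrite("pics/scene0c.png",cv2.resize(a[120:320,180:480],(800,533),interpolation=cv2.INTER_CUBIC))
E
```

```text
(no output)
```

View pics/top0c.png

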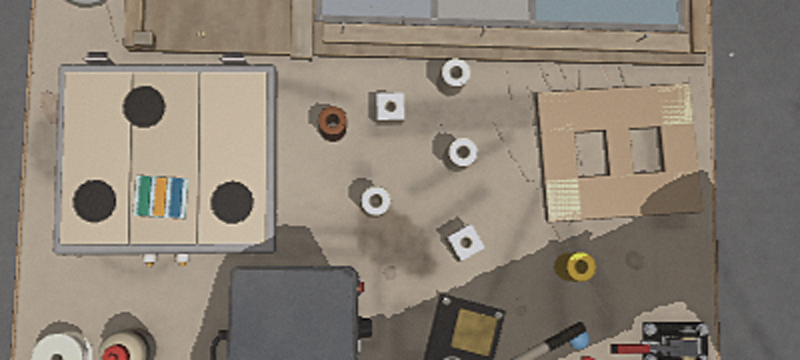

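View pics/scene0c.png

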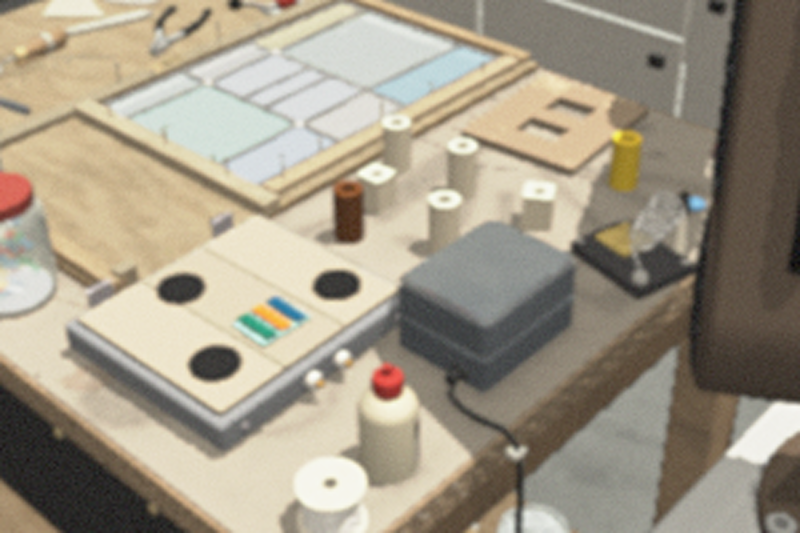

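The pictures show the kiln on the left (discs at full-image px of about 202,173, 177,221 and 246,221). The three white round props are near (358,156), (361,196) and (317,220). The square props are at (325,173) and (363,241), and the shelf is near (439,197) with its slots side by side along y.

```bash
cat > h.py <<'E'
from plant import r
import cv2, numpy as np
def ray(n,uv,c=None):
    c=c or r.get_calibration(n);K=np.array(c["K"]);E=np.array(c["extrinsics"])
    x=(np.array(uv,float)-K[:2,2])/[K[0,0],K[1,1]]
    if n=="wrist":
        t=np.linalg.norm(x); d=np.r_[x/max(t,1e-9)*np.sin(t),np.cos(t)]
    else: d=np.r_[x,1]
    return E[:3,3],E[:3,:3]@d
def at(n,uv,z,c=None):
    o,d=ray(n,uv,c); return (o+d*(z-o[2])/d[2])[:2]
def proj(n,P):
    c=r.get_calibration(n);K=np.array(c["K"]);E=np.array(c["extrinsics"])
    p=E[:3,:3].T@(np.array(P)-E[:3,3]);return (K@(p/p[2]))[:2]
E
python3 - <<'E'
from h import *
img=r.capture("top"); g=cv2.cvtColor(img,cv2.COLOR_BGR2GRAY)
hsv=cv2.cvtColor(img,cv2.COLOR_BGR2HSV)
def cen(m):
    cs,_=cv2.findContours(m.astype(np.uint8),cv2.RETR_EXTERNAL,cv2.CHAIN_APPROX_NONE)
    return max(cs,key=cv2.contourArea)
F=[]
for d in r.cut_out("foot_a","top")[:3]:
    (u,v),ax,_=cv2.fitEllipse(cen(d["mask"])); p=at("top",(u,v),.044);F.append(p)
    print("foot",np.round((u,v),1),np.round(ax,1),p.round(4))
F=np.array(F);print(np.round([np.linalg.norm(F[i]-F[j]) for i,j in((0,1),(0,2),(1,2))],4))
sc=g.max()
for n,(u,v),z in(("p1",(358,156),.06),("p2",(361,196),.06),("p3",(317,220),.06),("s1",(325,173),.04),("s2",(363,241),.04)):
    w=g[v-14:v+15,u-14:u+15]; m=(w>205)
    c=cen(m)+[u-14,v-14]; e,rd=cv2.minEnclosingCircle(c); a=cv2.minAreaRect(c)
    print(n,np.round(e,1),round(rd,1),at("top",e,z).round(4),np.round(a[1],1),round(a[2]))
for d in r.cut_out("batt","top"):
    m=d["mask"].astype(np.uint8);a=cv2.minAreaRect(cen(m));print("batt",d["p"],np.round(a[0],1),np.round(a[1],1),a[2],at("top",a[0],.012).round(4))
    q=np.array([at("top",b,.012) for b in cv2.boxPoints(a)]);print(q.round(4).tolist())
    hs,h=cv2.findContours(m,cv2.RETR_CCOMP,cv2.CHAIN_APPROX_NONE)
    for c,k in zip(hs,h[0]):
        if k[3]>=0 and cv2.contourArea(c)>60: print("hole",cv2.contourArea(c),at("top",cv2.minAreaRect(c)[0],.012).round(4))
vis=cv2.resize(img[150:245,390:490],(800,760),interpolation=cv2.INTER_CUBIC)[:600]
cv2.imwrite("pics/batt.png",vis)
E
```

```text
foot [245.  220.4] [18.8 19.8] [0.5064 0.1066]
foot [176.4 220.2] [20.4 21.6] [0.504  0.2539]
foot [201.4 173.1] [19.9 20.3] [0.6083 0.205 ]
[0.1473 0.1416 0.1151]
p1 [357.6 155.6] 6.5 [ 0.6523 -0.136 ] [12. 12.] 90
p2 [361.2 195.5] 6.6 [ 0.5642 -0.1443] [13. 11.] 90
p3 [317.8 220.1] 6.6 [ 0.509  -0.0509] [12. 12.] 90
s1 [324.5 173. ] 8.2 [ 0.6156 -0.065 ] [12. 12.] 90
s2 [362.7 240.9] 8.3 [ 0.4665 -0.1511] [13.  12.1] 63
batt 0.9 [438.4 195.7] [65.6 79.3] 85.76361083984375 [ 0.574  -0.3293]
[[0.6411, -0.2323], [0.6594, -0.4177], [0.5074, -0.4256], [0.4906, -0.2429]]
hole 345.5 [ 0.5714 -0.297 ]
hole 333.5 [ 0.5766 -0.3613]
batt 0.39 [316.2 220.8] [12.7 13.4] 45.0 [ 0.5109 -0.0494]
[[0.5099, -0.0285], [0.5319, -0.0496], [0.5119, -0.0703], [0.49, -0.0492]]
```

View pics/batt.png

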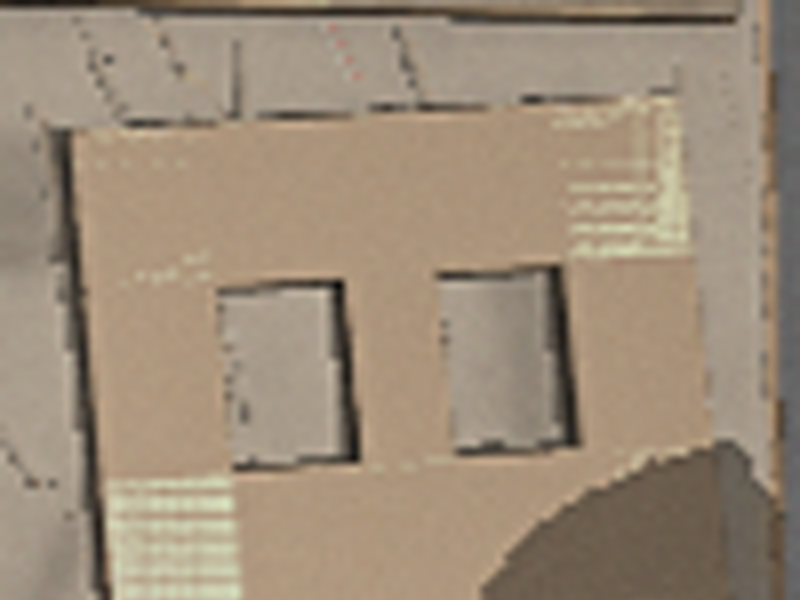

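```bash
python3 - <<'E'
from h import *
g={n:cv2.cvtColor(r.capture(n),cv2.COLOR_BGR2GRAY) for n in("top","scene")}
def ell(n,uv,R,inv):
    u,v=map(int,np.round(uv)); w=g[n][v-R:v+R+1,u-R:u+R+1]
    t=(int(w.min())+int(w.max()))//2
    m=((w<75) if inv else (w>t)).astype(np.uint8)
    cs,_=cv2.findContours(m,cv2.RETR_EXTERNAL,cv2.CHAIN_APPROX_NONE)
    c=max(cs,key=cv2.contourArea)+[u-R,v-R]
    e=cv2.fitEllipse(c); return e
def tri(a,b):
    (o1,d1),(o2,d2)=ray("top",a),ray("scene",b)
    s=np.linalg.lstsq(np.c_[d1,-d2],o2-o1,rcond=None)[0]
    p,q=o1+s[0]*d1,o2+s[1]*d2; return (p+q)/2,np.linalg.norm(p-q)
F=[]
for uv in((177.5,220.5),(246,221),(202,173.5)):
    e=ell("top",uv,14,1); p=at("top",e[0],.044); F.append(p)
    b=ell("scene",proj("scene",[*p,.044]),14,1)
    P,err=tri(e[0],b[0]); print("foot",np.round(e[0],1),np.round(e[1],1),p.round(4),"scene",np.round(b[0],1),np.round(b[1],1),at("scene",b[0],.044).round(4),P.round(4),err.round(4))
# kiln outline angle: bricks edge
m=r.cut_out
for n,p,z in(("p1",(.6523,-.136),.06),("p2",(.5642,-.1443),.06),("p3",(.509,-.0509),.06)):
    print(n,proj("scene",[*p,z]).round(1))
sc=cv2.imread("pics/scene0.png")[150:270,230:400]
for n,P in(("p1",(.6523,-.136,.06)),("p2",(.5642,-.1443,.06)),("p3",(.509,-.0509,.06)),*[("f",(*f,.044)) for f in F]):
    u=proj("scene",P)-[230,150]
    if n=="p1": big=cv2.resize(sc,None,fx=4.7,fy=4.7,interpolation=cv2.INTER_CUBIC)
    cv2.drawMarker(big,tuple(int(x) for x in u*4.7),(0,0,255),0,14,1)
cv2.imwrite("pics/ov.png",big)
E
```

```text
foot [177.  220.1] [19.5 20.3] [0.5043 0.2527] scene [260.1 255.9] [10.2 16.5] [0.5006 0.258 ] [0.5049 0.2544 0.0392] 0.0009
foot [245.7 220.6] [19.2 19.8] [0.5059 0.1052] scene [305.9 226.3] [ 8.2 14.8] [0.5027 0.1103] [0.5066 0.106  0.0397] 0.0009
foot [201.6 172.8] [19.  19.6] [0.6088 0.2046] scene [247.3 227.9] [ 8.2 15.2] [0.6048 0.21  ] [0.61   0.2059 0.0391] 0.0008
p1 [328.5 164.6]
p2 [353.5 173.4]
p3 [346.9 193.4]
```

View pics/ov.png

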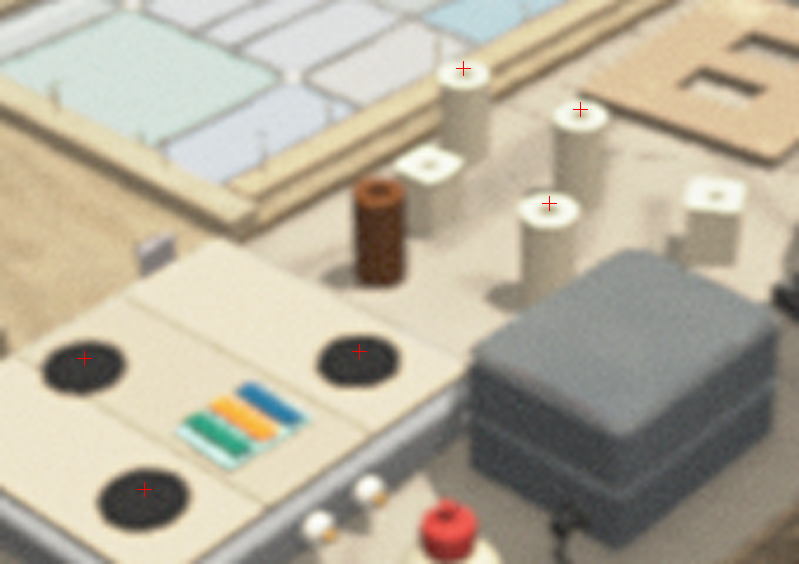

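The top-camera pixels project to within about 2 px in the scene view. That is a constant offset, so relative positions hold. I'll start with the first prop.

servo_tool --targets '[{"dx": 3,"dy": 3,"dz": 0,"spin": -0.05},{"dx": 6,"dy": 6,"dz": 0,"spin": -0.136},{"dx": 8.5,"dy": 8.7,"dz": 0,"spin": -0.136},{"dx": 11,"dy": 11.4,"dz": 0,"spin": -0.136},{"dx": 13.5,"dy": 14.1,"dz": 0,"spin": -0.136},{"dx": 16,"dy": 16.8,"dz": 0,"spin": -0.136},{"dx": 18.5,"dy": 19.5,"dz": 0,"spin": -0.136},{"dx": 21,"dy": 22.2,"dz": 0,"spin": -0.136},{"dx": 23.5,"dy": 24.9,"dz": 0,"spin": -0.136},{"dx": 26,"dy": 27.6,"dz": 0,"spin": -0.136}]'

```text
validation failed for argument at $.ta...
```

servo_tool --targets '[{"dx": 3,"dy": 3,"dz": 0,"spin": -0.05,"grip": 80},{"dx": 6,"dy": 6,"dz": 0,"spin": -0.136,"grip": 80},{"dx": 8.5,"dy": 8.7,"dz": 0,"spin": -0.136,"grip": 80},{"dx": 11,"dy": 11.4,"dz": 0,"spin": -0.136,"grip": 80},{"dx": 13.5,"dy": 14.1,"dz": 0,"spin": -0.136,"grip": 80},{"dx": 16,"dy": 16.8,"dz": 0,"spin": -0.136,"grip": 80},{"dx": 18.5,"dy": 19.5,"dz": 0,"spin": -0.136,"grip": 80},{"dx": 21,"dy": 22.2,"dz": 0,"spin": -0.136,"grip": 80},{"dx": 23.5,"dy": 24.9,"dz": 0,"spin": -0.136,"grip": 80},{"dx": 26,"dy": 27.6,"dz": 0,"spin": -0.136,"grip": 80}]' --squeeze 15

```text
time_s: 1.68
tcp_pos: [0.4128, -0.3802, 0.2269]
eef_rot: [-180.0, 0.0, -174.8]
contact_force: [0.3, -0.5, 0.2]
gripper_width: 0.07
```

servo_tool --targets '[{"dx": 2.7,"dy": 2.7,"dz": 0,"spin": 0,"grip": 80},{"dx": 5.4,"dy": 5.4,"dz": 0,"spin": 0,"grip": 80},{"dx": 8.1,"dy": 8.2,"dz": 0,"spin": 0,"grip": 80},{"dx": 10.8,"dy": 11,"dz": 0,"spin": 0,"grip": 80},{"dx": 13.5,"dy": 13.8,"dz": 0,"spin": 0,"grip": 80},{"dx": 16.2,"dy": 16.5,"dz": 0,"spin": 0,"grip": 80},{"dx": 18.9,"dy": 19.3,"dz": -1,"spin": 0,"grip": 80},{"dx": 21.6,"dy": 22,"dz": -2.5,"spin": 0,"grip": 80},{"dx": 23.3,"dy": 23.8,"dz": -4,"spin": 0,"grip": 80},{"dx": 23.9,"dy": 24.4,"dz": -6,"spin": 0,"grip": 80}]'

```text
time_s: 2.52
tcp_pos: [0.6539, -0.1347, 0.1665]
eef_rot: [-180.0, 0.1, -174.6]
contact_force: [0.0, -0.4, -0.1]
gripper_width: 0.0705
```

```bash
python3 - <<'E'
from h import *
print(r.get_state()["tcp_pos"]); c=r.get_calibration("wrist"); im=r.capture("wrist"); cv2.imwrite("pics/w1.png",im)
print(np.round(c["K"],1).tolist(),np.round(c["extrinsics"],3).tolist())
def pw(P):
    K=np.array(c["K"]);E=np.array(c["extrinsics"]);p=E[:3,:3].T@(np.array(P)-E[:3,3]);t=np.arctan2(np.hypot(p[0],p[1]),p[2])
    return K[:2,2]+K[0,0]*t*p[:2]/np.hypot(p[0],p[1])
for P in((.6523,-.136,.06),(.5642,-.1443,.06),(.509,-.0509,.06)):
    u=pw(P);print(u.round(1));cv2.drawMarker(im,tuple(int(x) for x in u),(0,0,255),0,10,1)
cv2.imwrite("pics/w1m.png",im)
E
```

```text
[ 0.65385339 -0.13474898  0.16650805]
[[309.7, 0.0, 318.1], [0.0, 309.7, 198.9], [0.0, 0.0, 1.0]] [[-0.094, 0.947, 0.307, 0.569], [0.996, 0.089, 0.029, -0.143], [0.0, 0.309, -0.951, 0.325], [0.0, 0.0, 0.0, 1.0]]
[317.3 196. ]
[317.2  95.4]
[430.1  48.6]
```

View pics/w1m.png

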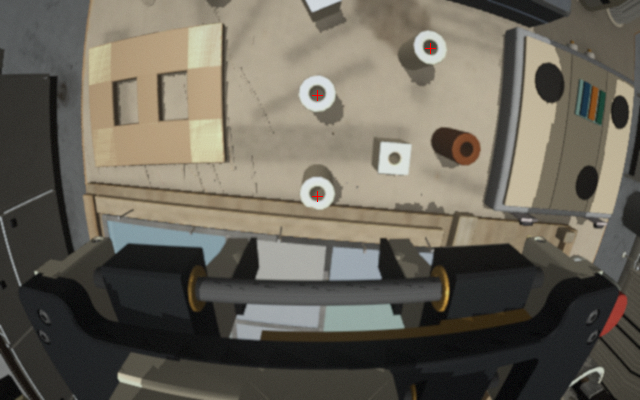

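The wrist view shows the projected marks on all three props to within 2.5 px (p1 2 mm nearer in x). Descending on p1.

servo_tool --targets '[{"dx": -0.2,"dy": -0.1,"dz": -2,"spin": 0,"grip": 80},{"dx": -0.3,"dy": -0.1,"dz": -4,"spin": 0,"grip": 80},{"dx": -0.3,"dy": -0.1,"dz": -6,"spin": 0,"grip": 80},{"dx": -0.3,"dy": -0.1,"dz": -8,"spin": 0,"grip": 80},{"dx": -0.3,"dy": -0.1,"dz": -10,"spin": 0,"grip": 80},{"dx": -0.3,"dy": -0.1,"dz": -12,"spin": 0,"grip": 80},{"dx": -0.3,"dy": -0.1,"dz": -13,"spin": 0,"grip": 80},{"dx": -0.3,"dy": -0.1,"dz": -13.6,"spin": 0,"grip": 80},{"dx": -0.3,"dy": -0.1,"dz": -13.6,"spin": 0,"grip": 30},{"dx": -0.3,"dy": -0.1,"dz": -13.6,"spin": 0,"grip": 20}]' --squeeze 15

```text
time_s: 3.4
tcp_pos: [0.6482, -0.1389, 0.0313]
eef_rot: [-180.0, 0.0, -174.8]
contact_force: [1.0, -0.5, -0.7]
gripper_width: 0.0618
```

servo_tool --targets '[{"dx": 0,"dy": 0,"dz": 0,"spin": 0,"grip": 20},{"dx": 0,"dy": 0,"dz": 0,"spin": 0,"grip": 20},{"dx": 0,"dy": 0,"dz": 0,"spin": 0,"grip": 20},{"dx": 0,"dy": 0,"dz": 0,"spin": 0,"grip": 20},{"dx": 0,"dy": 0,"dz": 0,"spin": 0,"grip": 20},{"dx": 0,"dy": 0,"dz": 0,"spin": 0,"grip": 20},{"dx": 0,"dy": 0,"dz": 1,"spin": 0,"grip": 20},{"dx": 0,"dy": 0,"dz": 3,"spin": 0,"grip": 20},{"dx": 0,"dy": 0,"dz": 6,"spin": 0,"grip": 20},{"dx": 0,"dy": 0,"dz": 9,"spin": 0,"grip": 20}]'

```text
time_s: 4.23
tcp_pos: [0.6468, -0.1387, 0.1211]
eef_rot: [180.0, -0.1, -174.8]
contact_force: [1.0, -0.1, -0.6]
gripper_width: 0.0321
```

servo_tool --targets '[{"dx": -0.2,"dy": 1.2,"dz": 2,"spin": 0,"grip": 20},{"dx": -0.6,"dy": 4.5,"dz": 4,"spin": 0,"grip": 20},{"dx": -1,"dy": 8.2,"dz": 5,"spin": 0,"grip": 20},{"dx": -1.5,"dy": 12.2,"dz": 5,"spin": 0,"grip": 20},{"dx": -2,"dy": 16.3,"dz": 5,"spin": 0,"grip": 20},{"dx": -2.5,"dy": 20.4,"dz": 5,"spin": 0,"grip": 20},{"dx": -3,"dy": 24.5,"dz": 5,"spin": 0,"grip": 20},{"dx": -3.5,"dy": 28.5,"dz": 5,"spin": 0,"grip": 20},{"dx": -4,"dy": 32,"dz": 5,"spin": 0,"grip": 20},{"dx": -4.2,"dy": 34.2,"dz": 5,"spin": 0,"grip": 20}]'

```text
time_s: 5.07
tcp_pos: [0.6048, 0.2066, 0.1712]
eef_rot: [180.0, 0.0, -174.7]
contact_force: [0.6, 0.2, -0.4]
gripper_width: 0.0323
```

servo_tool --targets '[{"dx": 0,"dy": 0,"dz": -1,"spin": 0,"grip": 20},{"dx": 0,"dy": 0,"dz": -2.5,"spin": 0,"grip": 20},{"dx": 0,"dy": 0,"dz": -4,"spin": 0,"grip": 20},{"dx": 0,"dy": 0,"dz": -5,"spin": 0,"grip": 20},{"dx": 0,"dy": 0,"dz": -6,"spin": 0,"grip": 20},{"dx": 0,"dy": 0,"dz": -7,"spin": 0,"grip": 20},{"dx": 0,"dy": 0,"dz": -7.7,"spin": 0,"grip": 20},{"dx": 0,"dy": 0,"dz": -7.7,"spin": 0,"grip": 20},{"dx": 0,"dy": 0,"dz": -7.7,"spin": 0,"grip": 20},{"dx": 0,"dy": 0,"dz": -7.7,"spin": 0,"grip": 20}]'

```text
time_s: 5.9
tcp_pos: [0.6062, 0.2034, 0.0942]
eef_rot: [180.0, 0.0, -174.8]
contact_force: [-0.2, 0.7, -1.4]
gripper_width: 0.0319
```

```bash
cat >> h.py <<'E'
def pw(P,c):
    K=np.array(c["K"]);E=np.array(c["extrinsics"]);p=E[:3,:3].T@(np.array(P)-E[:3,3]);h=np.hypot(p[0],p[1]);t=np.arctan2(h,p[2])
    return K[:2,2]+K[0,0]*t*p[:2]/h
E
python3 - <<'E'
from h import *
print(r.get_state()["tcp_pos"]); c=r.get_calibration("wrist"); im=r.capture("wrist")
for P in((.5043,.2527,.044),(.5059,.1052,.044),(.6088,.2046,.044),(.609,.203,.109)):
    u=pw(P,c);print(u.round(1));cv2.drawMarker(im,tuple(int(x) for x in u),(0,0,255),0,10,1)
cv2.imwrite("pics/w2.png",im)
E
```

```text
[0.60621845 0.2034303  0.09416132]
[405.   86.6]
[191.   73.5]
[320. 225.]
[317.8 271.6]
```

View pics/w2.png

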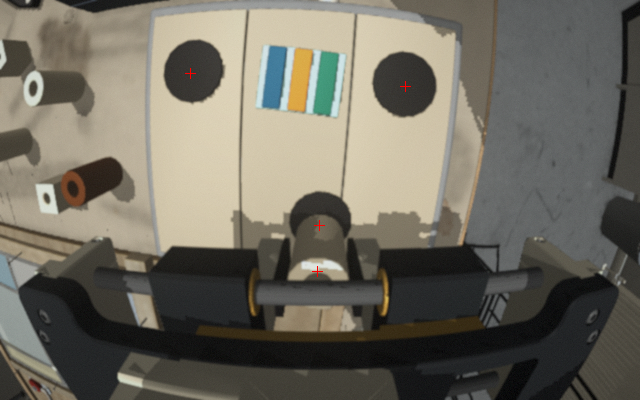

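```bash
cat >> h.py <<'E'
def wfoot(im,c,P,z=.044,thr=70):
    """foot centre from wrist picture: contour rays to plane z, circle fit with R=23mm"""
    from scipy.optimize import least_squares
    u=pw([*P,z],c); g=cv2.cvtColor(im,cv2.COLOR_BGR2GRAY); pts=[]
    for a in np.linspace(0,2*np.pi,72,endpoint=False):
        prof=[]
        for q in np.arange(.014,.032,.0005):
            w=pw([P[0]+q*np.cos(a),P[1]+q*np.sin(a),z],c)
            prof.append(cv2.getRectSubPix(g,(1,1),tuple(map(float,w)))[0,0].astype(float) if 0<w[0]<639 and 0<w[1]<399 else 0)
        d=np.diff(cv2.GaussianBlur(np.array(prof).reshape(1,-1),(5,1),0)[0]); k=d.argmax()
        if d[k]>8 and np.mean(prof[:max(k-4,1)])<thr: q=.014+.0005*(k+.5); pts.append([P[0]+q*np.cos(a),P[1]+q*np.sin(a)])
    pts=np.array(pts); f=least_squares(lambda x:np.hypot(*(pts-x[:2]).T)-x[2],[*P,.023],loss="soft_l1",f_scale=.001)
    return f.x.round(4),len(pts),np.abs(f.fun).mean().round(4)
E
python3 - <<'E'
from h import *
c=r.get_calibration("wrist"); im=r.capture("wrist")
for P in((.5043,.2527),(.5059,.1052),(.6088,.2046)): print(wfoot(im,c,P))
E
```

```text
(array([0.5023, 0.2524, 0.0226]), 72, np.float64(0.0002))
(array([0.5038, 0.1059, 0.0228]), 72, np.float64(0.0003))
(array([0.6059, 0.2043, 0.0226]), 45, np.float64(0.0003))
```

servo_tool --targets '[{"dx": -0.1,"dy": 0.1,"dz": -0.6,"spin": 0,"grip": 20},{"dx": -0.2,"dy": 0.1,"dz": -1.2,"spin": 0,"grip": 20},{"dx": -0.2,"dy": 0.1,"dz": -1.6,"spin": 0,"grip": 20},{"dx": -0.2,"dy": 0.1,"dz": -1.8,"spin": 0,"grip": 20},{"dx": -0.2,"dy": 0.1,"dz": -1.9,"spin": 0,"grip": 20},{"dx": -0.2,"dy": 0.1,"dz": -1.9,"spin": 0,"grip": 20},{"dx": -0.2,"dy": 0.1,"dz": -1.9,"spin": 0,"grip": 20},{"dx": -0.2,"dy": 0.1,"dz": -1.9,"spin": 0,"grip": 70},{"dx": -0.2,"dy": 0.1,"dz": -1.9,"spin": 0,"grip": 70},{"dx": -0.2,"dy": 0.1,"dz": -1.9,"spin": 0,"grip": 70}]'

```text
time_s: 6.83
tcp_pos: [0.6038, 0.2042, 0.0743]
eef_rot: [-180.0, -0.0, -174.8]
contact_force: [-0.5, -0.2, 0.3]
gripper_width: 0.0465
```

servo_tool --targets '[{"dx": 0,"dy": 0,"dz": 0,"spin": 0,"grip": 80},{"dx": 0,"dy": 0,"dz": 1,"spin": 0,"grip": 80},{"dx": 0,"dy": 0,"dz": 3,"spin": 0,"grip": 80},{"dx": 0,"dy": 0,"dz": 6,"spin": 0,"grip": 80},{"dx": 0,"dy": 0,"dz": 8.5,"spin": 0,"grip": 80},{"dx": 0,"dy": -3,"dz": 9,"spin": 0,"grip": 80},{"dx": -0.5,"dy": -7,"dz": 9,"spin": 0,"grip": 80},{"dx": -1,"dy": -11,"dz": 9,"spin": 0,"grip": 80},{"dx": -2,"dy": -15,"dz": 9,"spin": 0,"grip": 80},{"dx": -3,"dy": -19,"dz": 9,"spin": 0,"grip": 80}]'

```text
time_s: 7.67
tcp_pos: [0.5733, 0.0127, 0.1654]
eef_rot: [180.0, 0.0, -174.8]
contact_force: [0.7, -0.8, -0.4]
gripper_width: 0.0702
```

```bash
python3 - <<'E'
from h import *
img=r.capture("top");print(r.get_state()["tcp_pos"])
cv2.imwrite("pics/t2.png",cv2.resize(img[120:300,130:530],(800,360),interpolation=cv2.INTER_CUBIC))
print(proj("top",[.6081,.2043,.104]).round(1))
E
```

```text
[0.570559   0.00739718 0.16535385]
[195.4 168. ]
```

View pics/t2.png

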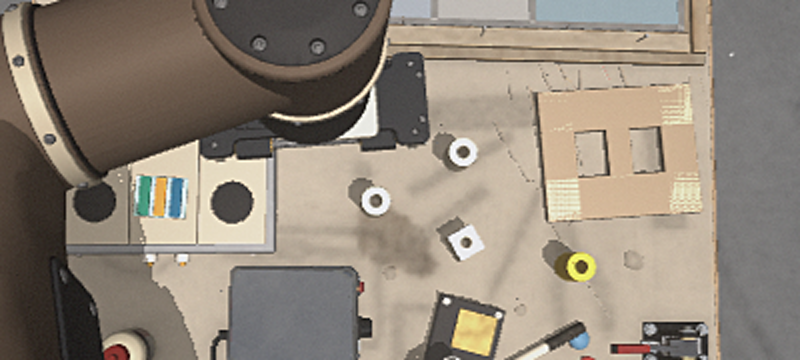

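The view is blocked by the arm, but the other two props and the square props stand as before. Next is p3.

servo_tool --targets '[{"dx": -2,"dy": -2,"dz": 0,"spin": 0,"grip": 80},{"dx": -4.5,"dy": -4.5,"dz": -1,"spin": 0,"grip": 80},{"dx": -6.2,"dy": -6,"dz": -3,"spin": 0,"grip": 80},{"dx": -6.7,"dy": -6.5,"dz": -5,"spin": 0,"grip": 80},{"dx": -6.7,"dy": -6.5,"dz": -7,"spin": 0,"grip": 80},{"dx": -6.7,"dy": -6.5,"dz": -9.5,"spin": 0,"grip": 80},{"dx": -6.7,"dy": -6.5,"dz": -11.5,"spin": 0,"grip": 80},{"dx": -6.7,"dy": -6.5,"dz": -13,"spin": 0,"grip": 80},{"dx": -6.7,"dy": -6.5,"dz": -13.4,"spin": 0,"grip": 80},{"dx": -6.7,"dy": -6.5,"dz": -13.4,"spin": 0,"grip": 20}]'

```text
time_s: 8.55
tcp_pos: [0.5063, -0.0509, 0.0301]
eef_rot: [-180.0, -0.1, -174.8]
contact_force: [0.2, 0.2, -0.1]
gripper_width: 0.0675
```

servo_tool --targets '[{"dx": 0,"dy": 0,"dz": 0,"spin": 0,"grip": 20},{"dx": 0,"dy": 0,"dz": 0,"spin": 0,"grip": 20},{"dx": 0,"dy": 0,"dz": 0,"spin": 0,"grip": 20},{"dx": 0,"dy": 0,"dz": 0,"spin": 0,"grip": 20},{"dx": 0,"dy": 0,"dz": 0,"spin": 0,"grip": 20},{"dx": 0,"dy": 0,"dz": 0,"spin": 0,"grip": 20},{"dx": 0,"dy": 0,"dz": 1,"spin": 0,"grip": 20},{"dx": 0,"dy": 0,"dz": 3,"spin": 0,"grip": 20},{"dx": 0,"dy": 0,"dz": 6,"spin": 0,"grip": 20},{"dx": 0,"dy": 0,"dz": 9,"spin": 0,"grip": 20}]'

```text
time_s: 9.38
tcp_pos: [0.5058, -0.0509, 0.1216]
eef_rot: [-180.0, -0.1, -174.8]
contact_force: [0.8, 0.4, -0.5]
gripper_width: 0.0319
```

servo_tool --targets '[{"dx": 0,"dy": 1.2,"dz": 2,"spin": 0,"grip": 20},{"dx": 0,"dy": 4,"dz": 3,"spin": 0,"grip": 20},{"dx": -0.1,"dy": 7.5,"dz": 4,"spin": 0,"grip": 20},{"dx": -0.2,"dy": 11,"dz": 4,"spin": 0,"grip": 20},{"dx": -0.3,"dy": 15,"dz": 4,"spin": 0,"grip": 20},{"dx": -0.4,"dy": 19,"dz": 4,"spin": 0,"grip": 20},{"dx": -0.5,"dy": 23,"dz": 4,"spin": 0,"grip": 20},{"dx": -0.5,"dy": 26.5,"dz": 4,"spin": 0,"grip": 20},{"dx": -0.5,"dy": 29,"dz": 4,"spin": 0,"grip": 20},{"dx": -0.5,"dy": 30.3,"dz": 4,"spin": 0,"grip": 20}]'

```text
time_s: 10.22
tcp_pos: [0.5015, 0.2552, 0.1611]
eef_rot: [180.0, 0.0, -174.7]
contact_force: [0.7, 0.5, 0.1]
gripper_width: 0.0322
```

servo_tool --targets '[{"dx": 0,"dy": 0,"dz": -1,"spin": 0,"grip": 20},{"dx": 0,"dy": 0,"dz": -2.5,"spin": 0,"grip": 20},{"dx": 0,"dy": 0,"dz": -4,"spin": 0,"grip": 20},{"dx": 0,"dy": 0,"dz": -5.5,"spin": 0,"grip": 20},{"dx": 0,"dy": 0,"dz": -7,"spin": 0,"grip": 20},{"dx": 0,"dy": 0,"dz": -7.8,"spin": 0,"grip": 20},{"dx": 0,"dy": 0,"dz": -8.3,"spin": 0,"grip": 20},{"dx": 0,"dy": 0,"dz": -8.5,"spin": 0,"grip": 20},{"dx": 0,"dy": 0,"dz": -8.6,"spin": 0,"grip": 20},{"dx": 0,"dy": 0,"dz": -8.6,"spin": 0,"grip": 20}]'

```text
time_s: 11.05
tcp_pos: [0.502, 0.2519, 0.0753]
eef_rot: [-180.0, 0.0, -174.8]
contact_force: [-0.5, -0.6, -1.5]
gripper_width: 0.0325
```

servo_tool --targets '[{"dx": 0,"dy": 0,"dz": 0,"spin": 0,"grip": 70},{"dx": 0,"dy": 0,"dz": 0,"spin": 0,"grip": 70},{"dx": 0,"dy": 0,"dz": 0,"spin": 0,"grip": 70},{"dx": 0,"dy": 0,"dz": 0,"spin": 0,"grip": 70},{"dx": 0,"dy": 0,"dz": 1,"spin": 0,"grip": 80},{"dx": 0,"dy": 0,"dz": 3,"spin": 0,"grip": 80},{"dx": 0,"dy": 0,"dz": 6,"spin": 0,"grip": 80},{"dx": 0,"dy": 0,"dz": 9,"spin": 0,"grip": 80},{"dx": 0.5,"dy": -3,"dz": 9,"spin": 0,"grip": 80},{"dx": 1,"dy": -7,"dz": 9,"spin": 0,"grip": 80}]'

```text
time_s: 11.88
tcp_pos: [0.5133, 0.1844, 0.1676]
eef_rot: [179.8, 0.3, -174.6]
contact_force: [1.1, -0.6, -0.5]
gripper_width: 0.0702
```

servo_tool --targets '[{"dx": 0.5,"dy": -3.5,"dz": 0,"spin": 0,"grip": 80},{"dx": 1,"dy": -7,"dz": 0,"spin": 0,"grip": 80},{"dx": 1.5,"dy": -10.5,"dz": 0,"spin": 0,"grip": 80},{"dx": 2,"dy": -14,"dz": 0,"spin": 0,"grip": 80},{"dx": 2.7,"dy": -17.5,"dz": 0,"spin": 0,"grip": 80},{"dx": 3.4,"dy": -21,"dz": 0,"spin": 0,"grip": 80},{"dx": 4,"dy": -24.5,"dz": 0,"spin": 0,"grip": 80},{"dx": 4.5,"dy": -28,"dz": -1,"spin": 0,"grip": 80},{"dx": 5,"dy": -31,"dz": -2,"spin": 0,"grip": 80},{"dx": 5,"dy": -32.6,"dz": -3,"spin": 0,"grip": 80}]'

```text
time_s: 12.72
tcp_pos: [0.5625, -0.1467, 0.1351]
eef_rot: [-180.0, 0.1, -174.9]
contact_force: [0.2, 0.5, -0.0]
gripper_width: 0.0701
```

servo_tool --targets '[{"dx": 0,"dy": 0,"dz": -1.5,"spin": 0,"grip": 80},{"dx": 0,"dy": 0,"dz": -3.5,"spin": 0,"grip": 80},{"dx": 0,"dy": 0,"dz": -5.5,"spin": 0,"grip": 80},{"dx": 0,"dy": 0,"dz": -7.5,"spin": 0,"grip": 80},{"dx": 0,"dy": 0,"dz": -9.5,"spin": 0,"grip": 80},{"dx": 0,"dy": 0,"dz": -10.2,"spin": 0,"grip": 80},{"dx": 0,"dy": 0,"dz": -10.4,"spin": 0,"grip": 80},{"dx": 0,"dy": 0,"dz": -10.4,"spin": 0,"grip": 20},{"dx": 0,"dy": 0,"dz": -10.4,"spin": 0,"grip": 20},{"dx": 0,"dy": 0,"dz": -10.4,"spin": 0,"grip": 20}]'

```text
time_s: 13.55
tcp_pos: [0.5627, -0.1436, 0.032]
eef_rot: [-180.0, 0.1, -174.8]
contact_force: [-1.1, -0.5, -1.5]
gripper_width: 0.0555
```

servo_tool --targets '[{"dx": 0,"dy": 0,"dz": 0,"spin": 0,"grip": 20},{"dx": 0,"dy": 0,"dz": 0,"spin": 0,"grip": 20},{"dx": 0,"dy": 0,"dz": 0,"spin": 0,"grip": 20},{"dx": 0,"dy": 0,"dz": 0,"spin": 0,"grip": 20},{"dx": 0,"dy": 0,"dz": 0,"spin": 0,"grip": 20},{"dx": 0,"dy": 0,"dz": 1,"spin": 0,"grip": 20},{"dx": 0,"dy": 0,"dz": 3,"spin": 0,"grip": 20},{"dx": 0,"dy": 0,"dz": 6,"spin": 0,"grip": 20},{"dx": 0,"dy": 0,"dz": 9,"spin": 0,"grip": 20},{"dx": 0,"dy": 0,"dz": 12,"spin": 0,"grip": 20}]'

```text
time_s: 14.38
tcp_pos: [0.5612, -0.1437, 0.1522]
eef_rot: [180.0, -0.0, -174.8]
contact_force: [0.5, -0.2, -0.9]
gripper_width: 0.0319
```

servo_tool --targets '[{"dx": -0.3,"dy": 1.2,"dz": 1,"spin": 0,"grip": 20},{"dx": -1,"dy": 4,"dz": 1,"spin": 0,"grip": 20},{"dx": -1.8,"dy": 7.2,"dz": 1,"spin": 0,"grip": 20},{"dx": -2.6,"dy": 10.5,"dz": 1,"spin": 0,"grip": 20},{"dx": -3.4,"dy": 13.8,"dz": 1,"spin": 0,"grip": 20},{"dx": -4.2,"dy": 17,"dz": 1,"spin": 0,"grip": 20},{"dx": -5,"dy": 20.2,"dz": 1,"spin": 0,"grip": 20},{"dx": -5.5,"dy": 23,"dz": 1,"spin": 0,"grip": 20},{"dx": -5.8,"dy": 24.5,"dz": 1,"spin": 0,"grip": 20},{"dx": -5.8,"dy": 25,"dz": 1,"spin": 0,"grip": 20}]'

```text
time_s: 15.22
tcp_pos: [0.5029, 0.1085, 0.1609]
eef_rot: [180.0, 0.0, -174.7]
contact_force: [0.8, 0.1, -0.7]
gripper_width: 0.0324
```

servo_tool --targets '[{"dx": 0,"dy": 0,"dz": -1,"spin": 0,"grip": 20},{"dx": 0,"dy": 0,"dz": -2.5,"spin": 0,"grip": 20},{"dx": 0,"dy": 0,"dz": -4,"spin": 0,"grip": 20},{"dx": 0,"dy": 0,"dz": -5.5,"spin": 0,"grip": 20},{"dx": 0,"dy": 0,"dz": -7,"spin": 0,"grip": 20},{"dx": 0,"dy": 0,"dz": -7.8,"spin": 0,"grip": 20},{"dx": 0,"dy": 0,"dz": -8.3,"spin": 0,"grip": 20},{"dx": 0,"dy": 0,"dz": -8.5,"spin": 0,"grip": 20},{"dx": 0,"dy": 0,"dz": -8.6,"spin": 0,"grip": 20},{"dx": 0,"dy": 0,"dz": -8.6,"spin": 0,"grip": 20}]'

```text
time_s: 16.05
tcp_pos: [0.5039, 0.1057, 0.0751]
eef_rot: [-180.0, 0.0, -174.8]
contact_force: [0.8, 0.2, -0.7]
gripper_width: 0.0323
```

servo_tool --targets '[{"dx": 0,"dy": 0,"dz": 0,"spin": 0,"grip": 70},{"dx": 0,"dy": 0,"dz": 0,"spin": 0,"grip": 70},{"dx": 0,"dy": 0,"dz": 0,"spin": 0,"grip": 70},{"dx": 0,"dy": 0,"dz": 0,"spin": 0,"grip": 70},{"dx": 0,"dy": 0,"dz": 1,"spin": 0,"grip": 80},{"dx": 0,"dy": 0,"dz": 3,"spin": 0,"grip": 80},{"dx": 0,"dy": 0,"dz": 6,"spin": 0,"grip": 80},{"dx": 0,"dy": 0,"dz": 9,"spin": 0,"grip": 70},{"dx": 4,"dy": 0,"dz": 10,"spin": 0,"grip": 50},{"dx": 8,"dy": 0,"dz": 11,"spin": 0,"grip": 50}]'

```text
time_s: 16.88
tcp_pos: [0.5848, 0.1069, 0.1893]
eef_rot: [179.9, 0.3, -174.7]
contact_force: [1.0, 1.0, -0.1]
gripper_width: 0.0555
```

servo_tool --targets '[{"dx": 4,"dy": 2,"dz": 0,"spin": 0,"grip": 50},{"dx": 7.5,"dy": 4,"dz": 0,"spin": 0,"grip": 50},{"dx": 9.5,"dy": 6,"dz": 0,"spin": 0,"grip": 50},{"dx": 10,"dy": 6.5,"dz": 0,"spin": 0,"grip": 50},{"dx": 10,"dy": 6.5,"dz": 0,"spin": 0,"grip": 50},{"dx": 10,"dy": 6.5,"dz": 0,"spin": 0,"grip": 50},{"dx": 10,"dy": 6.5,"dz": 0,"spin": 0,"grip": 50},{"dx": 10,"dy": 6.5,"dz": 0,"spin": 0,"grip": 50},{"dx": 10,"dy": 6.5,"dz": 0,"spin": 0,"grip": 50},{"dx": 10,"dy": 6.5,"dz": 0,"spin": 0,"grip": 50}]'

```text
time_s: 17.72
tcp_pos: [0.6834, 0.1709, 0.1854]
eef_rot: [180.0, 0.0, -174.8]
contact_force: [0.4, -0.6, -0.2]
gripper_width: 0.0442
```

```bash
python3 - <<'E'
from h import *
print(r.get_state()["tcp_pos"]); c=r.get_calibration("wrist"); im=r.capture("wrist")
for P in((.5023,.2524),(.5038,.1059),(.6059,.2043)):
  for z in (.044,.104):
    u=pw([*P,z],c);cv2.drawMarker(im,tuple(int(x) for x in u),(0,0,255) if z>.1 else (0,255,0),0,10,1)
    ring=np.array([pw([P[0]+.016*np.cos(a),P[1]+.016*np.sin(a),z],c) for a in np.linspace(0,6.28,40)])
    cv2.polylines(im,[ring.astype(int)],True,(0,0,255) if z>.1 else (0,255,0),1)
cv2.imwrite("pics/w3.png",im)
E
```

```text
[0.68340973 0.17094103 0.18540385]
```

View pics/w3.png

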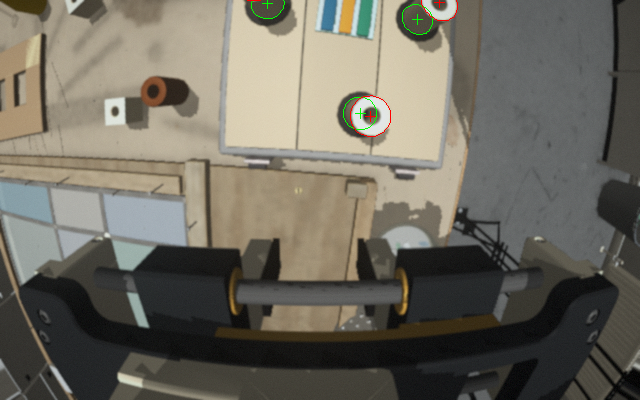

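Wrist view: the props on the back disc (369,116) and the left front disc (437,3) coincide with the predicted rings. The third is out of frame and gets checked later. Now the shelf.

servo_tool --targets '[{"dx": -2,"dy": -3,"dz": 0,"spin": 0,"grip": 50},{"dx": -4,"dy": -6.5,"dz": 0,"spin": 0,"grip": 50},{"dx": -6,"dy": -10,"dz": 0,"spin": 0,"grip": 50},{"dx": -7.5,"dy": -13.5,"dz": 0,"spin": 0,"grip": 50},{"dx": -9,"dy": -17,"dz": 0,"spin": 0,"grip": 50},{"dx": -10,"dy": -20.5,"dz": 0,"spin": 0,"grip": 50},{"dx": -11,"dy": -24,"dz": 0,"spin": 0,"grip": 50},{"dx": -11.2,"dy": -28,"dz": 0,"spin": 0,"grip": 50},{"dx": -11.2,"dy": -32,"dz": 0,"spin": 0,"grip": 50},{"dx": -11.2,"dy": -36,"dz": 0,"spin": 0,"grip": 50}]'

```text
time_s: 18.6
tcp_pos: [0.5712, -0.1904, 0.1855]
eef_rot: [-180.0, 0.1, -174.8]
contact_force: [0.8, -1.0, 0.5]
gripper_width: 0.0441
```

servo_tool --targets '[{"dx": 0,"dy": -4,"dz": 0,"spin": 0,"grip": 50},{"dx": 0,"dy": -8,"dz": 0,"spin": 0,"grip": 50},{"dx": 0,"dy": -11.5,"dz": -0.5,"spin": 0,"grip": 50},{"dx": 0,"dy": -13.5,"dz": -1,"spin": 0,"grip": 50},{"dx": 0,"dy": -14,"dz": -2,"spin": 0,"grip": 50},{"dx": 0,"dy": -14,"dz": -2,"spin": 0,"grip": 50},{"dx": 0,"dy": -14,"dz": -2,"spin": 0,"grip": 50},{"dx": 0,"dy": -14,"dz": -2,"spin": 0,"grip": 50},{"dx": 0,"dy": -14,"dz": -2,"spin": 0,"grip": 50},{"dx": 0,"dy": -14,"dz": -2,"spin": 0,"grip": 50}]'

```text
time_s: 19.43
tcp_pos: [0.5724, -0.3276, 0.1654]
eef_rot: [-180.0, 0.1, -174.7]
contact_force: [0.7, -0.5, -0.1]
gripper_width: 0.0439
```

```bash
python3 - <<'E'
from h import *
s=r.get_state();print(s["tcp_pos"],s["eef_rot"]); c=r.get_calibration("wrist"); im=r.capture("wrist")
C=np.array([.572,-.329]);a=np.radians(95.2-90);X=np.array([np.cos(a),np.sin(a)]);Y=np.array([-np.sin(a),np.cos(a)])
def draw(x0,x1,y0,y1):
    q=[pw([*(C+x*X+y*Y),.012],c) for x,y in((x0,y0),(x1,y0),(x1,y1),(x0,y1))]
    cv2.polylines(im,[np.array(q).round().astype(int)],True,(0,0,255),1)
draw(-.075,.075,-.09,.09);draw(-.026,.026,.014,.05);draw(-.026,.026,-.05,-.014)
o=im[60:300,180:460];cv2.imwrite("pics/w4.png",cv2.resize(o,None,fx=2.4,fy=2.4,interpolation=cv2.INTER_CUBIC))
E
```

```text
[ 0.57235566 -0.32762754  0.16544491] [-1.79975920e+02  6.67043143e-02 -1.74704691e+02]
```

View pics/w4.png

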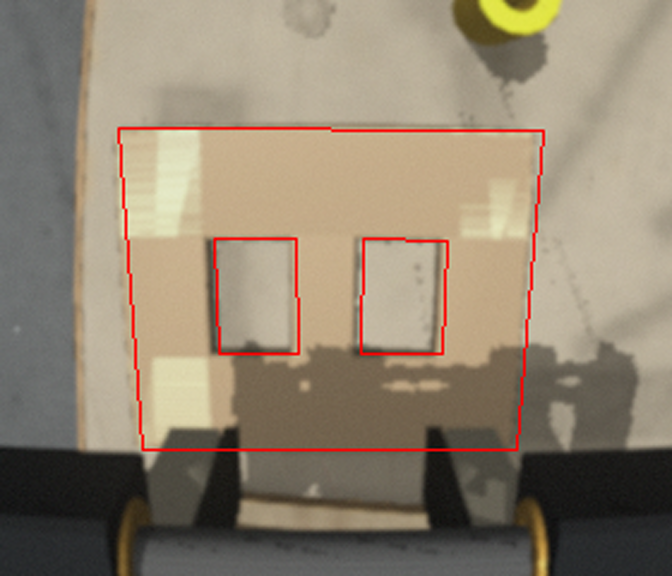

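The outline overlay matches the shelf to about 2 mm (shift −y 2 mm). Descending into the slots.

servo_tool --targets '[{"dx": 0,"dy": -0.1,"dz": -2,"spin": 0,"grip": 50},{"dx": 0,"dy": -0.2,"dz": -4.5,"spin": 0,"grip": 50},{"dx": 0,"dy": -0.2,"dz": -7,"spin": 0,"grip": 50},{"dx": 0,"dy": -0.2,"dz": -9.5,"spin": 0,"grip": 50},{"dx": 0,"dy": -0.2,"dz": -11.5,"spin": 0,"grip": 50},{"dx": 0,"dy": -0.2,"dz": -13,"spin": 0,"grip": 50},{"dx": 0,"dy": -0.2,"dz": -14,"spin": 0,"grip": 50},{"dx": 0,"dy": -0.2,"dz": -15,"spin": 0,"grip": 50},{"dx": 0,"dy": -0.2,"dz": -15.7,"spin": 0,"grip": 50},{"dx": 0,"dy": -0.2,"dz": -16.1,"spin": 0,"grip": 50}]' --squeeze 40

```text
time_s: 20.32
tcp_pos: [0.5719, -0.3305, 0.0031]
eef_rot: [180.0, -0.0, -174.8]
contact_force: [-0.0, 0.1, 0.7]
gripper_width: 0.0438
```

servo_tool --targets '[{"dx": 0,"dy": 0,"dz": 0,"spin": 0,"grip": 20},{"dx": 0,"dy": 0,"dz": 0,"spin": 0,"grip": 20},{"dx": 0,"dy": 0,"dz": 0,"spin": 0,"grip": 20},{"dx": 0,"dy": 0,"dz": 0,"spin": 0,"grip": 20},{"dx": 0,"dy": 0,"dz": 0,"spin": 0,"grip": 20},{"dx": 0,"dy": 0,"dz": 0,"spin": 0,"grip": 20},{"dx": 0,"dy": 0,"dz": 0,"spin": 0,"grip": 20},{"dx": 0,"dy": 0,"dz": 0.3,"spin": 0,"grip": 20},{"dx": 0,"dy": 0,"dz": 0.8,"spin": 0,"grip": 20},{"dx": 0,"dy": 0,"dz": 1.5,"spin": 0,"grip": 20}]'

```text
time_s: 21.15
tcp_pos: [0.5706, -0.3302, 0.0177]
eef_rot: [179.9, -0.1, -174.8]
contact_force: [0.1, -0.4, -3.8]
gripper_width: 0.0274
```

servo_tool --targets '[{"dx": 0,"dy": 0,"dz": 1,"spin": 0,"grip": 20},{"dx": 0,"dy": 0,"dz": 2.5,"spin": 0,"grip": 20},{"dx": 0,"dy": 0,"dz": 4.5,"spin": 0,"grip": 20},{"dx": 0,"dy": 0,"dz": 6.5,"spin": 0,"grip": 20},{"dx": 0,"dy": 0,"dz": 8.5,"spin": 0,"grip": 20},{"dx": 0,"dy": 0,"dz": 10.5,"spin": 0,"grip": 20},{"dx": 0,"dy": 0,"dz": 12.5,"spin": 0,"grip": 20},{"dx": 0,"dy": 0,"dz": 14,"spin": 0,"grip": 20},{"dx": 0,"dy": 0,"dz": 15,"spin": 0,"grip": 20},{"dx": 0,"dy": 0,"dz": 15,"spin": 0,"grip": 20}]'

```text
time_s: 21.98
tcp_pos: [0.5729, -0.3311, 0.1718]
eef_rot: [-179.9, 0.2, -174.8]
contact_force: [-0.0, -0.3, -3.7]
gripper_width: 0.0276
```

servo_tool --targets '[{"dx": 0,"dy": 0.5,"dz": 0,"spin": 0,"grip": 20},{"dx": 0,"dy": 1.5,"dz": 0,"spin": 0,"grip": 20},{"dx": 0,"dy": 3,"dz": 0,"spin": 0,"grip": 20},{"dx": 0,"dy": 5,"dz": 0,"spin": 0,"grip": 20},{"dx": 0,"dy": 7,"dz": 0,"spin": 0,"grip": 20},{"dx": 0,"dy": 9,"dz": 0,"spin": 0,"grip": 20},{"dx": 0,"dy": 11,"dz": 0,"spin": 0,"grip": 20},{"dx": 0,"dy": 13,"dz": 0,"spin": 0,"grip": 20},{"dx": 0,"dy": 15,"dz": 0,"spin": 0,"grip": 20},{"dx": 0,"dy": 17,"dz": 0,"spin": 0,"grip": 20}]'

```text
time_s: 22.82
tcp_pos: [0.5708, -0.1583, 0.1675]
eef_rot: [180.0, -0.1, -174.8]
contact_force: [0.8, -0.4, -3.6]
gripper_width: 0.0277
```

servo_tool --targets '[{"dx": -0.1,"dy": 2,"dz": 0,"spin": 0,"grip": 20},{"dx": -0.2,"dy": 4,"dz": 0,"spin": 0,"grip": 20},{"dx": -0.4,"dy": 6,"dz": 0,"spin": -0.01,"grip": 20},{"dx": -0.6,"dy": 8,"dz": 0,"spin": -0.02,"grip": 20},{"dx": -0.8,"dy": 10,"dz": 0,"spin": -0.03,"grip": 20},{"dx": -1,"dy": 12,"dz": 0,"spin": -0.04,"grip": 20},{"dx": -1.2,"dy": 14,"dz": 0,"spin": -0.05,"grip": 20},{"dx": -1.4,"dy": 16,"dz": 0,"spin": -0.06,"grip": 20},{"dx": -1.6,"dy": 18,"dz": 0,"spin": -0.07,"grip": 20},{"dx": -1.7,"dy": 20,"dz": 0,"spin": -0.08,"grip": 20}]'

```text
time_s: 23.65
tcp_pos: [0.5532, 0.0412, 0.1677]
eef_rot: [-180.0, -0.1, -179.4]
contact_force: [1.3, -0.8, -3.9]
gripper_width: 0.0276
```

```bash
python3 - <<'E'
from h import *
s=r.get_state();print(s["tcp_pos"],s["eef_rot"],s["gripper_width"]); c=r.get_calibration("wrist"); im=r.capture("wrist")
for P in((.5023,.2524),(.5038,.1059),(.6059,.2043)):
  for z,k in((.044,(0,255,0)),(.104,(0,0,255))):
    ring=np.array([pw([P[0]+.016*np.cos(a),P[1]+.016*np.sin(a),z],c) for a in np.linspace(0,6.28,40)])
    cv2.polylines(im,[ring.astype(int)],True,k,1)
cv2.imwrite("pics/w5.png",im)
E
```

```text
[0.55319883 0.04120523 0.16767882] [-1.79985457e+02 -9.13034049e-02 -1.79368923e+02] 0.027584484951870224
```

View pics/w5.png

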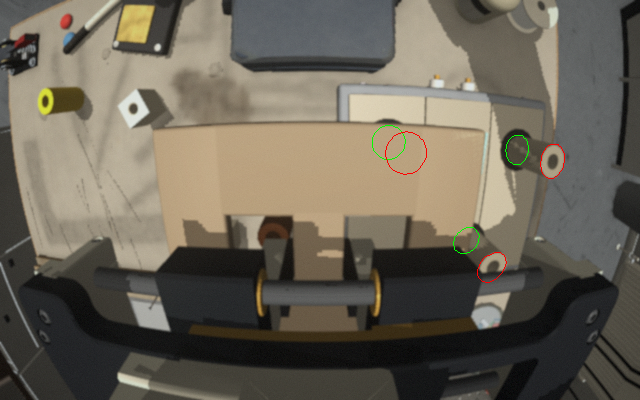

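```bash
python3 - <<'E'
from h import *
im=r.capture("scene")
im=cv2.resize(im[100:300,180:440],(780,600),interpolation=cv2.INTER_CUBIC)
cv2.imwrite("pics/s5.png",im)
E
```

```text
(no output)
```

View pics/s5.png

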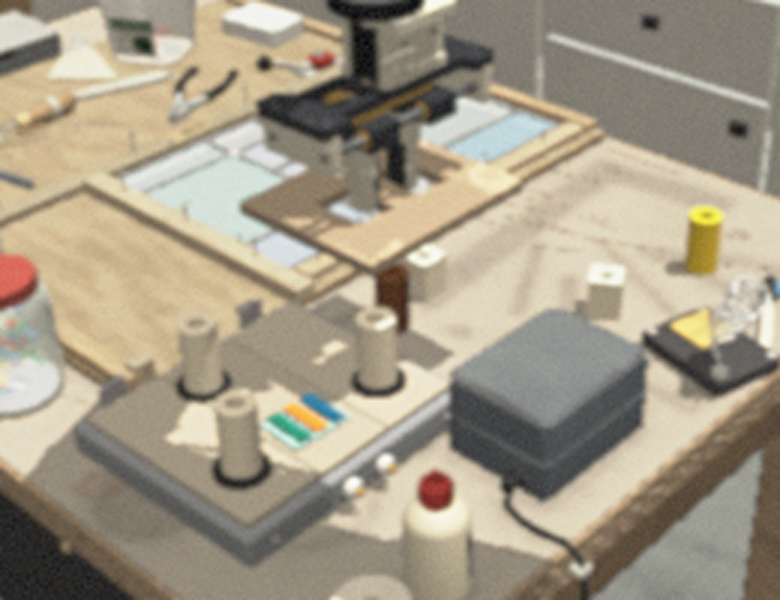

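All three props stand centred on their discs. The shelf is level in the grip. Moving over and lowering.

servo_tool --targets '[{"dx": 0,"dy": 1.7,"dz": 0,"spin": 0,"grip": 20},{"dx": 0,"dy": 3.6,"dz": 0,"spin": 0,"grip": 20},{"dx": 0,"dy": 5.6,"dz": 0,"spin": 0,"grip": 20},{"dx": 0,"dy": 7.6,"dz": 0,"spin": 0,"grip": 20},{"dx": 0,"dy": 9.5,"dz": 0,"spin": 0,"grip": 20},{"dx": 0,"dy": 11.2,"dz": 0,"spin": 0,"grip": 20},{"dx": 0,"dy": 12.6,"dz": 0,"spin": 0,"grip": 20},{"dx": 0,"dy": 13.6,"dz": 0,"spin": 0,"grip": 20},{"dx": 0,"dy": 14.2,"dz": 0,"spin": 0,"grip": 20},{"dx": 0,"dy": 14.2,"dz": 0,"spin": 0,"grip": 20}]'

```text
time_s: 24.58
tcp_pos: [0.5545, 0.1822, 0.1682]
eef_rot: [-180.0, -0.0, -179.3]
contact_force: [-0.1, -0.6, -3.6]
gripper_width: 0.0276
```

servo_tool --targets '[{"dx": 0,"dy": 0,"dz": 0,"spin": 0,"grip": 20},{"dx": 0,"dy": 0,"dz": -0.5,"spin": 0,"grip": 20},{"dx": 0,"dy": 0,"dz": -1.3,"spin": 0,"grip": 20},{"dx": 0,"dy": 0,"dz": -2.3,"spin": 0,"grip": 20},{"dx": 0,"dy": 0,"dz": -3.3,"spin": 0,"grip": 20},{"dx": 0,"dy": 0,"dz": -4.3,"spin": 0,"grip": 20},{"dx": 0,"dy": 0,"dz": -5,"spin": 0,"grip": 20},{"dx": 0,"dy": 0,"dz": -5.4,"spin": 0,"grip": 20},{"dx": 0,"dy": 0,"dz": -5.6,"spin": 0,"grip": 20},{"dx": 0,"dy": 0,"dz": -5.7,"spin": 0,"grip": 20}]'

```text
time_s: 25.42
tcp_pos: [0.5548, 0.1813, 0.1112]
eef_rot: [-180.0, -0.0, -179.4]
contact_force: [0.4, 0.2, -3.2]
gripper_width: 0.0273
```

```bash
python3 - <<'E'
from h import *
s=r.get_state();print(s["tcp_pos"],s["eef_rot"],s["gripper_width"],s["contact_force"])
im=r.capture("scene");cv2.imwrite("pics/s6.png",cv2.resize(im[170:300,190:350],(738,600),interpolation=cv2.INTER_CUBIC))
E
```

```text
[0.5547768  0.18129111 0.11115703] [-1.79979743e+02 -1.83176472e-02 -1.79375360e+02] 0.027258956439475988 [ 0.41555988  0.21013605 -3.18971191]
```

View pics/s6.png

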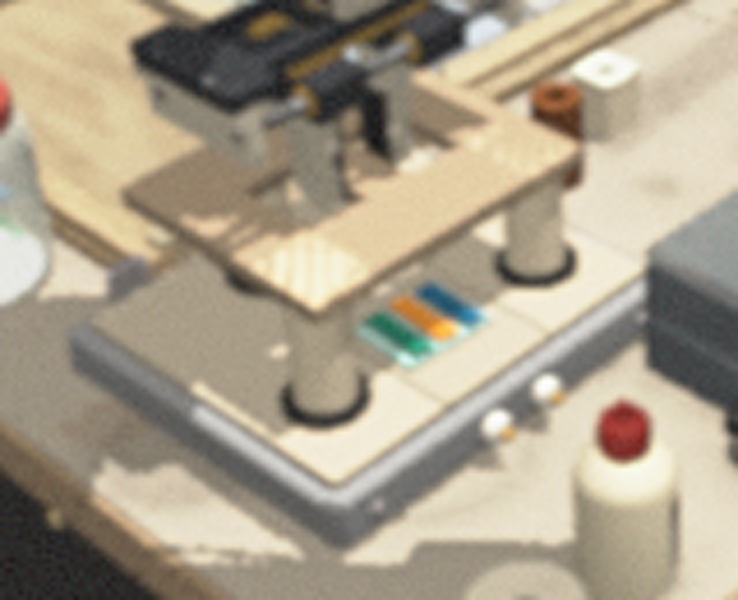

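The shelf hovers about 4 mm above the props and is well centred. Lowering gently.

servo_tool --targets '[{"dx": 0,"dy": 0,"dz": -0.05,"spin": 0,"grip": 20},{"dx": 0,"dy": 0,"dz": -0.1,"spin": 0,"grip": 20},{"dx": 0,"dy": 0,"dz": -0.15,"spin": 0,"grip": 20},{"dx": 0,"dy": 0,"dz": -0.2,"spin": 0,"grip": 20},{"dx": 0,"dy": 0,"dz": -0.25,"spin": 0,"grip": 20},{"dx": 0,"dy": 0,"dz": -0.3,"spin": 0,"grip": 20},{"dx": 0,"dy": 0,"dz": -0.35,"spin": 0,"grip": 20},{"dx": 0,"dy": 0,"dz": -0.4,"spin": 0,"grip": 20},{"dx": 0,"dy": 0,"dz": -0.4,"spin": 0,"grip": 20},{"dx": 0,"dy": 0,"dz": -0.4,"spin": 0,"grip": 20}]'

```text
time_s: 26.3
tcp_pos: [0.5549, 0.1813, 0.1084]
eef_rot: [180.0, 0.0, -179.4]
contact_force: [-4.1, -0.6, 5.7]
gripper_width: 0.0271
```

servo_tool --targets '[{"dx": 0,"dy": 0,"dz": 0.05,"spin": 0,"grip": 20},{"dx": 0,"dy": 0,"dz": 0.08,"spin": 0,"grip": 20},{"dx": 0,"dy": 0,"dz": 0.08,"spin": 0,"grip": 35},{"dx": 0,"dy": 0,"dz": 0.08,"spin": 0,"grip": 38},{"dx": 0,"dy": 0,"dz": 0.08,"spin": 0,"grip": 42},{"dx": 0,"dy": 0,"dz": 0.08,"spin": 0,"grip": 46},{"dx": 0,"dy": 0,"dz": 0.08,"spin": 0,"grip": 49},{"dx": 0,"dy": 0,"dz": 0.08,"spin": 0,"grip": 49},{"dx": 0,"dy": 0,"dz": 0.08,"spin": 0,"grip": 49},{"dx": 0,"dy": 0,"dz": 0.08,"spin": 0,"grip": 49}]'

```text
time_s: 27.13
tcp_pos: [0.5548, 0.1813, 0.1083]
eef_rot: [-180.0, 0.0, -179.4]
contact_force: [-0.5, 0.1, 0.1]
gripper_width: 0.0428
```

servo_tool --targets '[{"dx": 0,"dy": 0,"dz": 0.3,"spin": 0,"grip": 49},{"dx": 0,"dy": 0,"dz": 0.8,"spin": 0,"grip": 49},{"dx": 0,"dy": 0,"dz": 1.5,"spin": 0,"grip": 49},{"dx": 0,"dy": 0,"dz": 2.5,"spin": 0,"grip": 49},{"dx": 0,"dy": 0,"dz": 4,"spin": 0,"grip": 49},{"dx": 0,"dy": 0,"dz": 6,"spin": 0,"grip": 49},{"dx": 0,"dy": 0,"dz": 8,"spin": 0,"grip": 49},{"dx": 0,"dy": -3,"dz": 10,"spin": 0,"grip": 49},{"dx": 0,"dy": -6.5,"dz": 10,"spin": 0,"grip": 49},{"dx": 0,"dy": -10,"dz": 10,"spin": 0,"grip": 49}]'

```text
time_s: 27.97
tcp_pos: [0.5555, 0.0811, 0.2112]
eef_rot: [179.9, 0.2, -179.3]
contact_force: [0.1, -0.4, -1.0]
gripper_width: 0.043
```

servo_tool --targets '[{"dx": 0,"dy": -3.5,"dz": 0,"spin": 0,"grip": 49},{"dx": 0,"dy": -7,"dz": 0,"spin": 0,"grip": 49},{"dx": 0,"dy": -10.5,"dz": 0,"spin": 0,"grip": 49},{"dx": 0,"dy": -14,"dz": 0,"spin": 0,"grip": 49},{"dx": 0,"dy": -17.5,"dz": 0,"spin": 0,"grip": 49},{"dx": 0,"dy": -21,"dz": 0,"spin": 0,"grip": 49},{"dx": 0,"dy": -24.5,"dz": 0,"spin": 0,"grip": 49},{"dx": 0,"dy": -28,"dz": 0,"spin": 0,"grip": 49},{"dx": 0,"dy": -30,"dz": 0,"spin": 0,"grip": 49},{"dx": 0,"dy": -30,"dz": 0,"spin": 0,"grip": 49}]'

```text
time_s: 28.8
tcp_pos: [0.5545, -0.2223, 0.2092]
eef_rot: [-180.0, 0.0, -179.6]
contact_force: [-0.2, 0.3, 1.2]
gripper_width: 0.0429
```

```bash
python3 - <<'E'
from h import *
s=r.get_state();print(s["tcp_pos"],s["contact_force"])
im=r.capture("scene");a=cv2.resize(im[170:300,190:350],(480,390),interpolation=cv2.INTER_CUBIC)
im=r.capture("top");b=cv2.resize(im[140:270,145:265],(320,347),interpolation=cv2.INTER_CUBIC)
o=np.zeros((390,800,3),np.uint8);o[:,:480]=a;o[:347,480:]=b
cv2.imwrite("pics/s7.png",o)
E
```

```text
[ 0.55447444 -0.22227902  0.20924294] [-0.18528802  0.34851094  1.19229696]
```

View pics/s7.png

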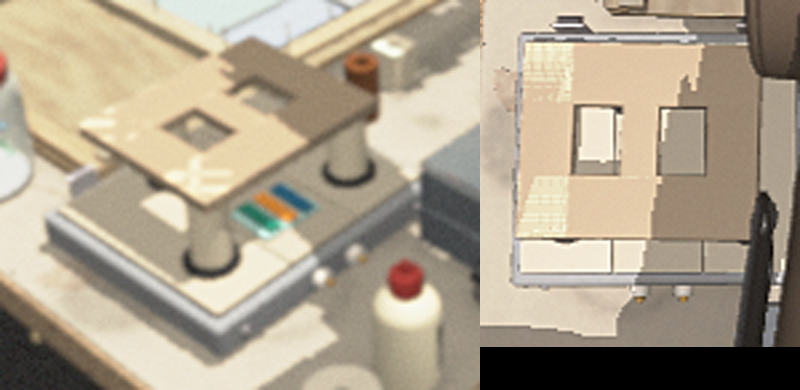

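The shelf rests level and square on the kiln. Both visible front props are upright on their discs, and the tile lies in place.

```bash
python3 -c "
from plant import r
r.close_job();print(r.get_state()['time_s'])"
```

```text
the job is handed in; nothing more can be done
the job is handed in; nothing more can be done
```

I stood the three tall props on the foot discs and laid the shelf on them. I then moved the arm clear and handed the job in about 29 s into the 96 s limit; no verdict came back.

- **Props:** before the shelf went on, the wrist camera showed the back and left front props within about 1–2 mm of their disc centres. The right front prop was never measured that way. I judged it only from the scene picture, where it stood upright and centred.
- **Shelf:** the last pictures show it level, square to the kiln and centred. While lowering, the vertical force rose to about 6 N at contact, and it fell to about 0 after release.
- **After placing the shelf:** both front props still looked upright. The back prop was hidden under the shelf, so I did not see it again.
- **Glass tile and short props:** the tile looked in place and was never touched. The short props looked unmoved; I checked all of this by eye and did not measure it again at the end.
- **Disagreements:** the top camera read about 2 mm too far in x compared with the wrist camera, and the scene camera was off by 4–5 mm. I used the wrist measurements. The front discs measured about 147 mm apart, against the stated 136 mm or so, in all three cameras.

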